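Break down the stack of stripped playfield parts

TASK

Take apart the stack of stripped parts on the bench, lifting each part off before you move the one it rests on, and set each out for cleaning: the steel ball in the tin catch cup at the foot of the chute, the rubber-capped post standing upright in the middle of the round steel dish, the orange drop target lying flat, face up and lengthwise in the middle of the blue tray, and the brass bracket on its feet, centred and square on the cork board. Leave the coil and the red bumper cap where they are.

Things in the scene. Friction and masses are not known exactly. Their poses are not given: they have to be found in the camera images.
- bracket: Brass ball-trough bracket, bottom of the stack: folded channel, open side down, 116 long (x) x 46 wide (y) x 18 mm high, with a 26 mm wide, 3 mm thick screw foot of 12 mm more at each end (140 over all); 180 g. Origin: centre of its underside. In its flat top (z = 18 mm) is a 20 mm hole at x = -36 mm, where the ball is parked; the target lies across it near x = +28. Balances at its middle.
- target: Orange plastic drop target lying flat, face up, crosswise on the bracket: 80 mm long (its x) and 8 mm thick; the face end is 28 mm wide (y) from x = -15 to +40 mm, the stem is 18 mm wide from x = -40 to -15 mm; two white stripes on the face. About 30 g. Origin at the middle of its length, on its underside; z up.
- post: Playfield post standing upright on the target's face, about 8 mm from the target's origin towards the face end: steel foot 22 mm across, grey rubber cap 20 mm across from 16 to 38 mm height; 38 mm tall, about 35 g. Origin at the centre of its underside, z along it, up.
- ball: Polished steel pinball, 27 mm across, 80 g, parked in the bracket's ball hole; its centre is there 9 mm above the bracket's flat top. Origin at the ball's centre.
- cup: Round tin catch cup, fixed, 89 mm across outside, walls 2.5 mm, 45 mm high, floor 3 mm thick. Origin: centre of its underside. A galvanised chute 46 mm wide, fixed to it, leads away from the rim on the cup's +y side, rising at 22 degrees from 53 mm above the bench, with 22 mm side walls.
- dish: Round steel parts dish on a rubber foot, fixed, 108 mm across the rim, 20 mm high, flat inside floor 5 mm above the bench, about 90 mm across. Origin at the centre of its underside.
- tray: Shallow blue plastic tray, fixed, open on top, 120 (its x, the long way) x 100 (y) x 14 mm high, walls and floor 3 mm thick. Origin at the centre of its underside.
- corkboard: Cork-faced pine polishing board, fixed, 176 (its x, the long way) x 90 (y) x 12 mm thick, with a plain flat top. Origin at the centre of its underside, so the cork is 12 mm above it.
- coil: Bystander: solenoid coil standing on end, white flanges 40 mm across with brown winding, 48 mm tall (solder lugs to 53 mm), 160 g. Origin at the centre of its underside.
- bumpercap: Bystander: red domed bumper cap lying on the bench, 80 mm across, 20 mm high, 60 g. Origin at the centre of its underside.

How it is judged:
By the outcome, as a careful person would: the job done as asked, in the order asked, and still so for the second after the job is handed in, with the robot touching nothing.
It also fails if it takes over 109 s, if anything falls off the work surface, if the arm or the gripper's body presses on something with over 40 N, if the wrist force passes 120 N, or if a joint passes its speed limit or range.

ROBOT

A 7-joint arm with a two-finger parallel gripper is mounted at the origin on the work surface. World frame = base frame: x ahead of the robot, y to its left, z up, the work surface at z = 0. Lengths are in m, angles in rad, forces in N, time in s.
With the tool pointing down it reaches from about 0.4 to 0.85 m from the base axis. Payload 4.5 kg.
Tool frame: the origin (TCP) lies at the very end of the fingers, on their centre line; the grasp point (between the pads) lies 19 mm behind it (r.grip_point_offset is the distance from the TCP to the grasp point, in m); z points along the fingers, y is the line along which they close (so a half turn about z gives the same grasp; the last joint's range is limited). The gripper opens to 88 mm and grips with 3 to 60 N. Pads are 18 mm wide; open, the fingers measure 123 mm over their backs; the gripper's body (75 mm by 187 mm) begins 45 mm behind the grasp point.
Start: joints at [0.034, 0.689, -0.195, 1.565, 0.157, 0.902, -0.215], TCP at [0.625, 0, 0.239] pointing down, gripper open.
Joint ranges: [-3.01, 3.01], [-0.46, 2.08], [-1.47, 1.51], [0.13, 2.56], [-1, 4.14], [0.04, 2.09], [-2.66, 2.66]. Speed limits (rad/s): [2.57, 2.57, 3.14, 3.14, 3.14, 3.14, 3.14].

INTERFACE

Orientations are given as a unit quaternion [x, y, z, w].
In Python, from plant import r gives the robot as it stands.
- The arm moves only by the tool carry_out, never from a script. Its argument "rows" is a list of rows, each a list of 3 entries, a list of its own where there are three numbers: the shift along the tool's x, y, z in cm, then the turn, a rotation vector about the tool's x, y, z in degrees, then the closure, from 0 (fully open) to 1 (shut). A call has 1 to 12 rows; each row is the pose to reach, as a shift and turn from the pose commanded when the call began, along the tool's axes at that moment; what a row does not reach only later rows make up. A row lasts 1/10 s, in which the tool goes at most 50 mm and 8.59 degrees, less where a joint would pass 70% of its speed; a pose out of reach is approached as far as the arm can. A call with a gripper value outside its range is refused whole. The fingers move at their own pace and stop on an object; "newtons" is the grip in N (left out, the last holds). Time passes only in rows, so rows that repeat a pose let the fingers close. It gives the time, the measured TCP pose, the force, the opening and the grip force at its end, in the units of the state.
- r.get_state(): the state, without advancing time (a new reading comes with each control period).
- r.snapshot(name): name is "scene" or "side" or "wrist"; returns a dict with "image" (420x560x3 uint8, red, green, blue), "fx", "fy", "cx", "cy" (pixels), "dist_coeffs" ([k1, k2, p1, p2, k3] as OpenCV has them; the pictures are not rectified), "pose" (4x4, takes a point from camera to world coordinates). Camera axes: x right, y up, looking along -z (the intrinsics and any distortion apply to the point x, -y, -z); pixel columns grow to the right and rows downward; lengths in m; the calibration is good to about 2 mm. A picture is of the moment at which its call begins. There is no depth.
- r.finish_job(): hands the job in; it is judged then, once.
The state is a dict: "clock": time; "q": joint angles; "qd": joint speeds; "joint_torque": joint torques, N m; "tool_pos": TCP position; "eef_rot": TCP orientation; "contact_force": force on the tool from outside, world axes, zero at the start; "moment": the same for the moment, N m; "opening": opening from 0.0 (shut) to 1.0 (fully open); "finger_force": force on a finger pad.
Only numpy, scipy, OpenCV 4.12 (cv2) and the standard library are available. Lean on these libraries where they do the work, as an engineer would, in place of code of your own. Each camera call takes 0.05 s, during which the arm holds its last target. There are 200 camera calls.

## Working session

There is one attempt and no reset: what is moved stays moved. The work goes in short steps, Python scripts to look and compute and a tool call to move; the robot and the scene stay as the last step left them, time stands still between calls to the robot, and variables do not carry over. Pictures are saved under pics/ and viewed, at most 14 in all, crops included, and the job is handed in when it is done.

Besides the shell and the picture viewer there is one more tool, called after "Call:" as name(argument=value, ...) on one line, values as JSON. carry_out: Moves the arm, as the interface text tells. Its arguments: {"type":"object","properties":{"rows":{"type":"array"},"newtons":{"type":"number"}},"required":["rows"]}

```bash
mkdir -p pics; ls
python3 - <<'E'
from plant import r
import cv2,pickle
s=r.get_state();print(s)
D={}
for n in("scene","side","wrist"):
    d=r.snapshot(n);D[n]=d
    cv2.imwrite(f"pics/{n}0.png",d["image"][:,:,::-1])
    print(n,d["fx"],d["fy"],d["cx"],d["cy"],d["dist_coeffs"],d["pose"])
pickle.dump(D,open("d0.pkl","wb"))
E
```

```text
pics
{'clock': 0.0, 'q': array([ 0.0337982 ,  0.69001127, -0.19451104,  1.56633411,  0.15730758,
        0.90250598, -0.21511736]), 'qd': array([-1.27324520e-04,  1.19677835e-03, -7.16946323e-04, -2.37416702e-03,
       -3.40814657e-04, -9.01648547e-05, -5.26700703e-04]), 'joint_torque': array([ 3.38560185e-04, -5.27571630e+01, -1.26686912e+00, -1.53434461e+01,
       -5.26333472e-02,  6.56995355e-03,  1.65937727e-04]), 'tool_pos': array([ 6.24365853e-01, -5.25153250e-05,  2.37895583e-01]), 'eef_rot': array([ 7.07081704e-01,  7.07131242e-01, -7.07792667e-04, -6.08004429e-04]), 'contact_force': array([ 0.44430476, -0.98637676, -0.08637718]), 'moment': array([ 0.01807575, -0.02468428,  0.08334814]), 'finger_force': 0.0, 'opening': 1.000717422786449}
scene 518.8969425365278 518.8969425365278 278.0208213471754 213.07129520994695 [-0.16583681  0.          0.          0.          0.        ] [[-0.11726388 -0.6394936   0.75980071  1.41512384]
 [ 0.99309632 -0.07780553  0.0877838   0.14343132]
 [ 0.00297952  0.76484916  0.64420252  0.76726989]
 [ 0.          0.          0.          1.        ]]
side 504.69734770090895 504.69734770090895 283.63662362834225 207.92219210720057 [-0.04729919  0.          0.          0.          0.        ] [[-0.75223308  0.36683536 -0.54733646 -0.01081238]
 [-0.65846601 -0.44856914  0.60432461  0.64620263]
 [-0.02383061  0.81499543  0.57897716  0.63943768]
 [ 0.          0.          0.          1.        ]]
wrist 346.26249132290855 346.26249132290855 280.20035369658984 211.8546983473173 [-0.03122009  0.          0.          0.          0.        ] [[ 9.99998722e-01 -1.05800614e-03  1.19845129e-03  6.24895360e-01]
 [ 6.20273843e-04  9.47721797e-01  3.19097179e-01  8.35606496e-02]
 [-1.47340518e-03 -3.19096028e-01  9.47721243e-01  3.83117495e-01]
 [ 0.00000000e+00  0.00000000e+00  0.00000000e+00  1.00000000e+00]]
```

View pics/scene0.png

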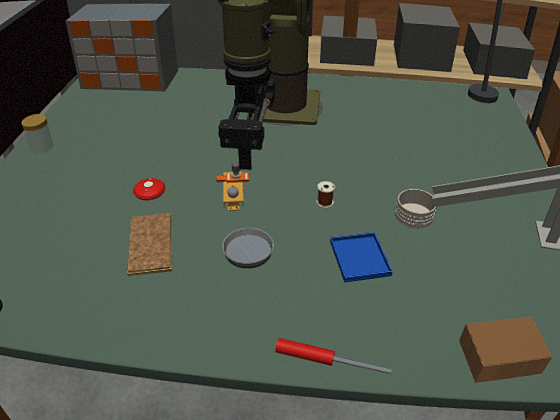

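View pics/side0.png

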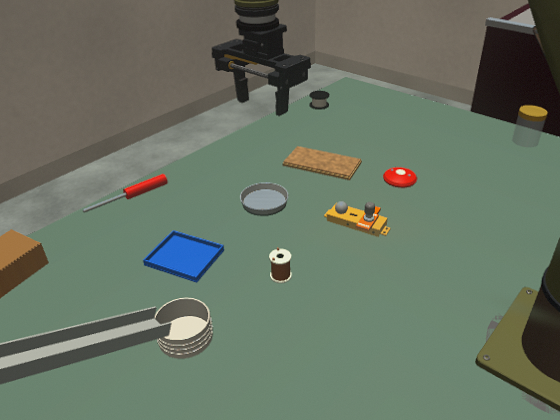

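View pics/wrist0.png

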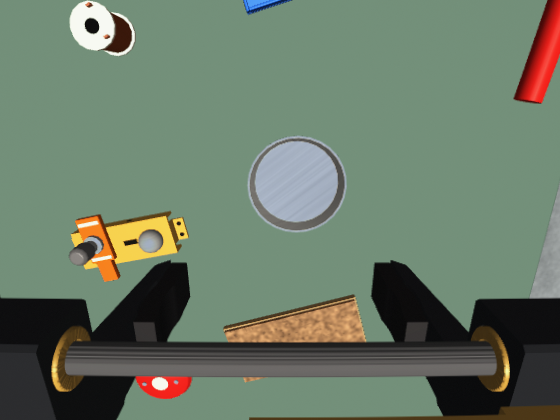

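The scene view shows the stack at about (233,190), cork (150,243), dish (248,247), tray (361,257), cup (416,207) and coil (326,194). The wrist view shows the dish rim at (297,184), the ball at (150,240), the post cap at (85,252), the target running from (90,220) to (112,278), and the bracket's -x foot at (180,228).

```bash
cat > h.py <<'E'
import numpy as np,cv2,pickle
from plant import r
def KD(d): return np.array([[d["fx"],0,d["cx"]],[0,d["fy"],d["cy"]],[0,0,1.]]),np.array(d["dist_coeffs"],float)
def ray(d,uv):
    K,D=KD(d); p=cv2.undistortPoints(np.array(uv,float).reshape(-1,1,2),K,D).reshape(-1,2)
    P=np.array(d["pose"]); return P[:3,3],np.c_[p[:,0],-p[:,1],-np.ones(len(p))]@P[:3,:3].T
def w(d,uv,z):
    c,v=ray(d,uv); return c+v*((z-c[2])/v[:,2])[:,None]
def proj(d,X):
    K,D=KD(d); P=np.array(d["pose"]); p=(np.atleast_2d(X)-P[:3,3])@P[:3,:3]*[1,-1,-1]
    return cv2.projectPoints(p.reshape(-1,1,3),np.zeros(3),np.zeros(3),K,D)[0].reshape(-1,2)
def shot(n,f):
    d=r.snapshot(n); cv2.imwrite(f"pics/{f}.png",d["image"][:,:,::-1]); pickle.dump(d,open(f"{f}.pkl","wb")); return d
def hsv(d): return cv2.cvtColor(np.ascontiguousarray(d["image"]),cv2.COLOR_RGB2HSV)
def tool(t,yaw=None):
    """shift (cm, tool axes) from present measured TCP to world target t"""
    from scipy.spatial.transform import Rotation as R
    s=r.get_state(); Q=R.from_quat(s["eef_rot"]).as_matrix()
    return (Q.T@(np.array(t)-s["tool_pos"])*100).round(2), np.degrees(np.arctan2(Q[1,1],Q[0,1])).round(2)
E
python3 - <<'E'
from h import *
np.set_printoptions(precision=4,suppress=True)
D=pickle.load(open("d0.pkl","rb"));S,C,W=D["side"],D["scene"],D["wrist"]
print("dish W",w(W,[297,184],.02),"C",w(C,[248,244],.02),"S",w(S,[264,197],.02))
print("ball W",w(W,[150,240],.027),"S",w(S,[341,208],.027),"C",w(C,[233,192],.027))
print("post top W",w(W,[78,257],.064),"S",w(S,[370,205],.064),"C",w(C,[236,167],.064))
print("foot -x W",w(W,[180,228],.003))
print("cup C",w(C,[416,200],.045),"S",w(S,[183,318],.045))
print("tray C",w(C,[[331,238],[376,233],[391,271],[345,277]],.014),"S",w(S,[[178,233],[224,245],[190,274],[144,257]],.014))
print("cork C",w(C,[[132,216],[171,213],[172,267],[127,268]],.012),"S",w(S,[[293,148],[361,160],[350,173],[283,160]],.012))
print("coil C",w(C,[326,186],.048),"S",w(S,[280,257],.048))
E
```

```text
dish W [[ 0.6425 -0.007   0.02  ]] C [[ 0.641  -0.0089  0.02  ]] S [[ 0.6353 -0.0042  0.02  ]]
ball W [[ 0.4784 -0.0698  0.027 ]] S [[ 0.4752 -0.0687  0.027 ]] C [[ 0.479  -0.0705  0.027 ]]
post top W [[ 0.4162 -0.0732  0.064 ]] S [[ 0.4076 -0.0699  0.064 ]] C [[ 0.4302 -0.0705  0.064 ]]
foot -x W [[ 0.5061 -0.0647  0.003 ]]
cup C [[0.4801 0.349  0.045 ]] S [[0.4769 0.3507 0.045 ]]
tray C [[0.5951 0.1629 0.014 ]
 [0.5677 0.2597 0.014 ]
 [0.6787 0.2873 0.014 ]
 [0.7054 0.1952 0.014 ]] S [[0.6882 0.1945 0.014 ]
 [0.5883 0.161  0.014 ]
 [0.5757 0.258  0.014 ]
 [0.6804 0.284  0.014 ]]
cork C [[ 0.5747 -0.2876  0.012 ]
 [ 0.5535 -0.2011  0.012 ]
 [ 0.7187 -0.1528  0.012 ]
 [ 0.7337 -0.2441  0.012 ]] S [[ 0.7393 -0.2247  0.012 ]
 [ 0.5689 -0.283   0.012 ]
 [ 0.5546 -0.2157  0.012 ]
 [ 0.7187 -0.1621  0.012 ]]
coil C [[0.4575 0.1436 0.048 ]] S [[0.4539 0.1466 0.048 ]]
```

Call:
carry_out(rows=[[[-0.5,-4.5,1.5],[0,0,0],0],[[-1,-9,3],[0,0,0],0],[[-1.5,-13.5,5],[0,0,0],0],[[-2,-17.5,6],[0,0,0],0],[[-2,-17.5,6],[0,0,0],0],[[-2,-17.5,6],[0,0,0],0],[[-2,-17.5,6],[0,0,0],0]])

```text
clock: 0.85
tool_pos: [0.4523, -0.0196, 0.1791]
eef_rot: [0.707, 0.707, 0.001, 0.001]
contact_force: [0.5, -0.3, 0.6]
opening: 0.996
finger_force: 0.0
```

Run:
```python
from h import *
d=shot("wrist","w1"); print(r.get_state()["tool_pos"],r.get_state()["eef_rot"])
```

```text
[ 0.45242946 -0.01956864  0.17913967] [0.70707548 0.70713594 0.00141314 0.00101179]
```

View pics/w1.png

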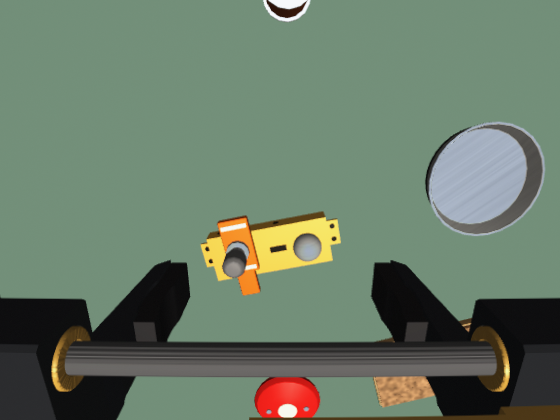

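The wrist view shows the post top at about (233,264) with its foot at (238,250). The target runs from its face end (233,219) to its stem end (251,293). The ball is at (307,247). The bracket top runs from about x=212 to 330, with feet ends at (203,253) and (339,233).

Run:
```python
from h import *
np.set_printoptions(precision=4,suppress=True)
d=pickle.load(open("w1.pkl","rb"))
H=hsv(d);a=d["image"].astype(int)
def big(m,roi):
    mm=np.zeros(m.shape,np.uint8);x0,y0,x1,y1=roi;mm[y0:y1,x0:x1]=m[y0:y1,x0:x1]*255
    return mm
roi=(190,205,350,300)
o=big((H[...,0]<=12)&(H[...,1]>150)&(H[...,2]>80),roi)
y=big((H[...,0]>=17)&(H[...,0]<=32)&(H[...,1]>120)&(H[...,2]>120),roi)
for n,m,z in(("target",o,.026),("bracket",y,.018)):
    p=np.argwhere(m)[:,::-1]; X=w(d,p,z)[:,:2].astype(np.float32)*1000
    R=cv2.minAreaRect(X); print(n,len(p),R); 
    q=proj(d,np.c_[cv2.boxPoints(R)/1000,np.full(4,z)]);print(q.round(0).tolist())
g=big((H[...,1]<60)&(H[...,2]>30)&(H[...,2]<200),roi)
n,l,st,c=cv2.connectedComponentsWithStats(g)
for i in range(1,n):
    if st[i,4]>60: print(st[i],c[i])
print("ball",w(d,[307,247],.027),"post top",w(d,[233,264],.064),"target ends",w(d,[[233,219],[251,293]],.026))
print("feet",w(d,[[203,253],[339,233]],.003))
crop=cv2.resize(d["image"][205:305,185:355,::-1],None,fx=4.5,fy=4.5,interpolation=cv2.INTER_CUBIC);cv2.imwrite("pics/c1.png",crop)
```

```text
target 188 ((416.1252136230469, -81.45329284667969), (28.65511131286621, 79.36286163330078), 11.845439910888672)
[[216.0, 221.0], [237.0, 295.0], [265.0, 290.0], [246.0, 215.0]]
bracket 3555 ((444.18804931640625, -74.5577163696289), (133.040771484375, 51.25894546508789), 11.269356727600098)
[[197.0, 235.0], [211.0, 282.0], [343.0, 258.0], [335.0, 209.0]]
[ 190  205  160   95 8661] [267.7454 257.1023]
[294 234  27  27 581] [306.9587 246.9793]
ball [[ 0.4783 -0.0708  0.027 ]] post top [[ 0.4136 -0.0695  0.064 ]] target ends [[ 0.41   -0.0432  0.026 ]
 [ 0.4243 -0.1209  0.026 ]]
feet [[ 0.3745 -0.0883  0.003 ]
 [ 0.5121 -0.0664  0.003 ]]
```

View pics/c1.png

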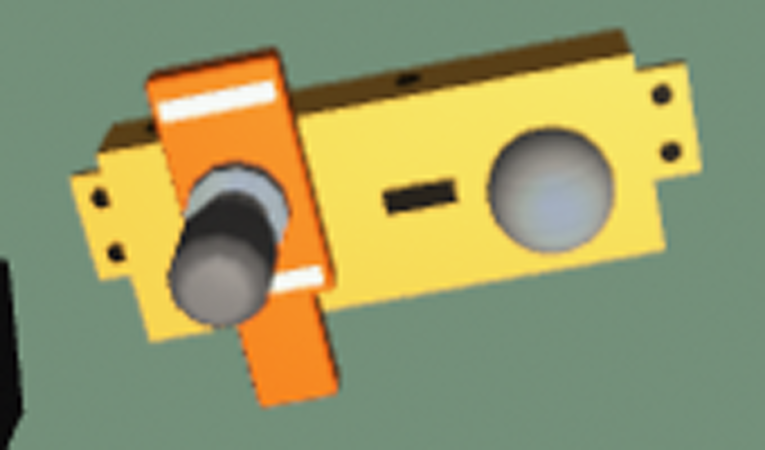

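Run:
```python
from h import *
np.set_printoptions(precision=4,suppress=True)
d=pickle.load(open("w1.pkl","rb"))
f=lambda P:np.array(P)/4.5+[184.6,204.6]
e=w(d,f([[217,71],[300,396]]),.026); print("target",e,e.mean(0),np.linalg.norm(e[0]-e[1]),np.degrees(np.arctan2(*(e[0]-e[1])[1::-1])))
b=w(d,f([[98,152],[632,53],[664,248],[150,340]]),.018);print("bracket",b,b.mean(0))
v=(b[1]+b[2]-b[0]-b[3])/2;print(np.linalg.norm(v),np.degrees(np.arctan2(v[1],v[0])))
print("post top",w(d,f([[219,285]]),.064),"ball",w(d,f([[551,190]]),.027))
s=r.get_state();print(s["tool_pos"])
```

```text
target [[ 0.4097 -0.0445  0.026 ]
 [ 0.4246 -0.1204  0.026 ]] [ 0.4172 -0.0825  0.026 ] 0.0773554534364846 101.09763037539969
bracket [[ 0.3824 -0.0658  0.018 ]
 [ 0.4953 -0.0435  0.018 ]
 [ 0.5042 -0.0885  0.018 ]
 [ 0.3909 -0.1111  0.018 ]] [ 0.4432 -0.0772  0.018 ]
0.1152537130996003 11.219884240416402
post top [[ 0.4136 -0.0732  0.064 ]] ball [[ 0.4784 -0.0706  0.027 ]]
[ 0.4524 -0.0196  0.1791]
```

Call:
carry_out(rows=[[[-2,-1.5,2],[0,0,-6],0.49],[[-4,-3,4],[0,0,-11.2],0.49],[[-5.4,-3.8,6],[0,0,-11.2],0.49],[[-5.4,-3.8,7.9],[0,0,-11.2],0.49],[[-5.4,-3.8,7.9],[0,0,-11.2],0.49],[[-5.4,-3.8,7.9],[0,0,-11.2],0.49],[[-5.4,-3.8,7.9],[0,0,-11.2],0.49]])

```text
clock: 1.6
tool_pos: [0.4134, -0.0736, 0.1004]
eef_rot: [0.634, 0.773, 0.001, 0.001]
contact_force: [0.1, -0.1, 0.3]
opening: 0.509
finger_force: 0.0
```

Run:
```python
from h import *
print(r.get_state()["tool_pos"],r.get_state()["opening"],tool([.4145,-.0738,.033]))
d=shot("wrist","w2")
```

```text
[ 0.41342799 -0.07356508  0.1004003 ] 0.508744725257853 (array([-0.04,  0.08,  6.74]), np.float64(11.25))
```

View pics/w2.png

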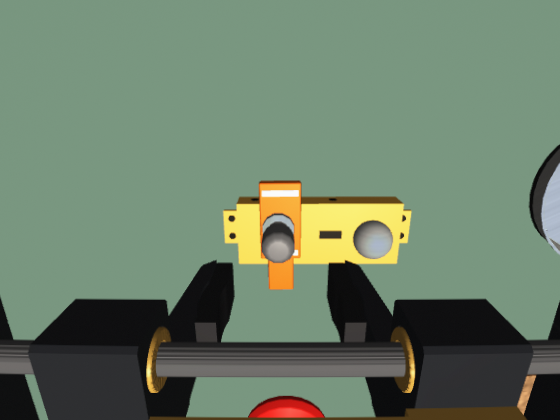

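The post top is at (279,248), between the fingers (centred on column 281), and the bracket is square to the tool.

Call:
carry_out(rows=[[[0,0.05,3],[0,0,0],0.49],[[0,0.05,5.5],[0,0,0],0.49],[[0,0.05,6.7],[0,0,0],0.49],[[0,0.05,6.7],[0,0,0],0.49],[[0,0.05,6.7],[0,0,0],0.8],[[0,0.05,6.7],[0,0,0],0.8],[[0,0.05,6.7],[0,0,0],0.9],[[0,0.05,6.7],[0,0,0],0.9],[[0,0.05,6.7],[0,0,0],0.9],[[0,0.05,6.7],[0,0,0],0.9]], newtons=15)

```text
clock: 2.65
tool_pos: [0.4127, -0.074, 0.0332]
eef_rot: [0.635, 0.773, -0.0, 0.0]
contact_force: [0.1, 0.5, 0.0]
opening: 0.219
finger_force: 14.9
```

Call:
carry_out(rows=[[[0,0,-1.5],[0,0,0],0.9],[[0,0,-4],[0,0,0],0.9],[[0,0,-8],[0,0,0],0.9],[[0.4,4.5,-8],[0,0,0],0.9],[[0.8,9,-8],[0,0,0],0.9],[[1.2,13.5,-8],[0,0,0],0.9],[[1.6,18,-8],[0,0,0],0.9],[[2,22,-8],[0,0,0],0.9],[[2,23.8,-8],[0,0,0],0.9],[[2,23.8,-8],[0,0,0],0.9],[[2,23.8,-8],[0,0,0],0.9],[[2,23.8,-8],[0,0,0],0.9]])

```text
clock: 3.85
tool_pos: [0.6404, -0.0086, 0.1126]
eef_rot: [0.634, 0.773, -0.001, -0.001]
contact_force: [-1.4, 0.5, 0.3]
opening: 0.218
finger_force: 14.9
```

Run:
```python
from h import *
d=shot("wrist","w3"); s=shot("side","s3");c=shot("scene","c3")
t=r.get_state()["tool_pos"];print(t,tool([.642,-.0075,.0125]))
C=np.array([.642,-.0075,.02]);a=np.linspace(0,2*np.pi,40)
im=[]
for dd in(d,s,c):
    I=np.ascontiguousarray(dd["image"][:,:,::-1])
    cv2.polylines(I,[proj(dd,C+np.c_[.054*np.cos(a),.054*np.sin(a),0*a]).round().astype(int)],True,(0,0,255),1)
    u,v=proj(dd,C)[0].astype(int); u=np.clip(u,130,430);v=np.clip(v,100,320)
    im.append(cv2.resize(I[v-70:v+70,u-65:u+65],None,fx=2,fy=2) if dd is not d else cv2.resize(I,(280,280)))
cv2.imwrite("pics/m3.png",np.hstack([cv2.resize(i,(260,280)) for i in im]))
```

```text
[ 0.64112549 -0.00857134  0.11283859] (array([ 0.09,  0.12, 10.03]), np.float64(11.21))
```

View pics/m3.png

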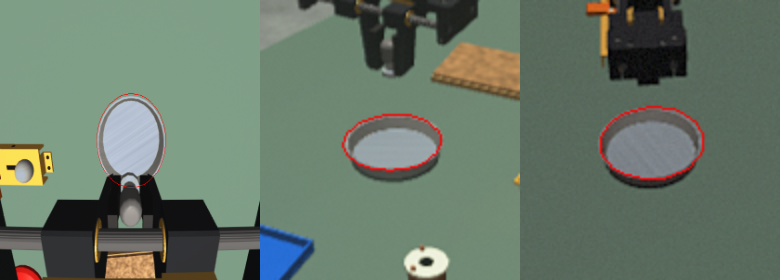

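The dish outline overlays the rim well in all three views, and the post is held upright above the dish.

Call:
carry_out(rows=[[[0.1,0.1,4],[0,0,0],0.9],[[0.1,0.1,8],[0,0,0],0.9],[[0.1,0.1,9.5],[0,0,0],0.9],[[0.1,0.1,10],[0,0,0],0.9],[[0.1,0.1,10.05],[0,0,0],0.9],[[0.1,0.1,10.05],[0,0,0],0.9]])

```text
clock: 4.6
tool_pos: [0.6441, -0.0065, 0.0137]
eef_rot: [0.635, 0.773, 0.001, 0.001]
contact_force: [-1.2, 1.2, -0.4]
opening: 0.219
finger_force: 15.0
```

Call:
carry_out(rows=[[[0,0,0],[0,0,0],0.75],[[0,0,0],[0,0,0],0.6],[[0,0,0],[0,0,0],0.6],[[0,0,-1],[0,0,0],0.6],[[0,0,-4],[0,0,0],0.6],[[0,0,-8],[0,0,0],0.6],[[0,0,-10],[0,0,0],0.6],[[0,0,-10],[0,0,0],0.6],[[0,0,-10],[0,0,0],0.6]])

```text
clock: 5.5
tool_pos: [0.6429, -0.0071, 0.1126]
eef_rot: [0.635, 0.773, 0.0, 0.0]
contact_force: [0.1, 0.2, -1.0]
opening: 0.399
finger_force: 0.0
```

Run:
```python
from h import *
s=shot("side","s4");d=shot("wrist","w4");print(tool([.416,-.078,.10]))
im=[s["image"][150:250,200:320,::-1],d["image"][100:300,200:420,::-1]]
cv2.imwrite("pics/m4.png",np.hstack([cv2.resize(i,(400,350)) for i in im]))
```

```text
(array([ -2.55, -23.54,   1.16]), np.float64(11.2))
```

View pics/m4.png

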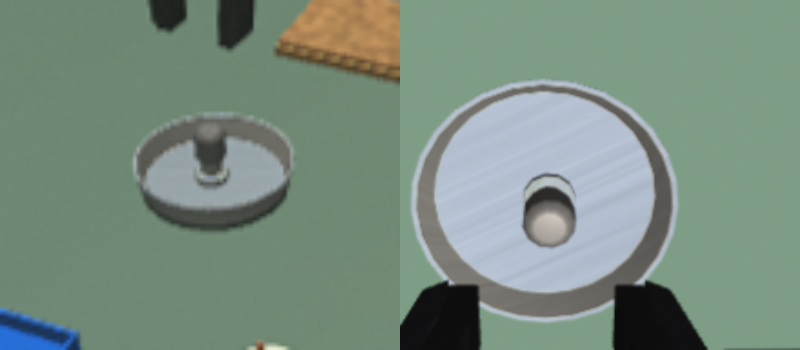

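The post stands upright in the middle of the dish: its foot is at about (213,175) in the left crop, with the rim centred near (214,170).

Call:
carry_out(rows=[[[-0.5,-4.5,0],[0,0,0],0.5],[[-1,-9,0],[0,0,0],0.5],[[-1.5,-13.5,0],[0,0,0],0.5],[[-2,-18,0],[0,0,0],0.5],[[-2.6,-22,0.5],[0,0,0],0.5],[[-2.6,-23.5,1.2],[0,0,0],0.5],[[-2.6,-23.5,1.2],[0,0,0],0.5],[[-2.6,-23.5,1.2],[0,0,0],0.5],[[-2.6,-23.5,1.2],[0,0,0],0.5]])

```text
clock: 6.5
tool_pos: [0.4194, -0.0772, 0.1001]
eef_rot: [0.635, 0.773, 0.001, 0.0]
contact_force: [-0.1, 0.2, -0.1]
opening: 0.499
finger_force: 0.0
```

Run:
```python
from h import *
np.set_printoptions(precision=4,suppress=True)
d=shot("wrist","w5")
H=hsv(d)
for n,lo,hi,z in(("target",0,13,.026),("bracket",18,32,.018)):
    m=((H[...,0]>=lo)&(H[...,0]<=hi)&(H[...,1]>150)&(H[...,2]>(170 if n=="target" else 120))).astype(np.uint8)
    m[:150]=0;m[300:]=0;m[:,:200]=0;m[:,450:]=0
    p=np.argwhere(m)[:,::-1]
    if n=="target":  # white stripes inside
        print(p.min(0),p.max(0))
    R=cv2.minAreaRect(w(d,p,z)[:,:2].astype(np.float32)*1000);print(n,len(p),R)
print(tool([.4164,-.0786,.0215]),r.get_state()["tool_pos"])
cv2.imwrite("pics/c5.png",cv2.resize(d["image"][170:300,200:440,::-1],None,fx=3.3,fy=3.3,interpolation=cv2.INTER_CUBIC))
```

```text
[251 176] [293 283]
target 131 ((415.6311950683594, -83.01554107666016), (27.47654914855957, 78.3565673828125), 11.216130256652832)
bracket 3808 ((439.99267578125, -71.31365966796875), (130.0485382080078, 58.511680603027344), 11.139090538024902)
(array([-0.08, -0.33,  7.86]), np.float64(11.23)) [ 0.4193 -0.0773  0.1001]
```

View pics/c5.png

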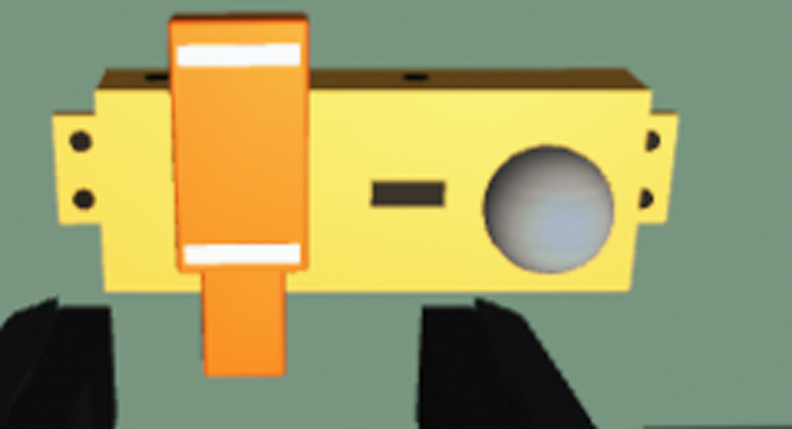

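The target lies between the fingers, running from its face end at crop (239,18) to its stem end at (245,375), and it is square to the tool.

Call:
carry_out(rows=[[[-0.1,-0.35,3],[0,0,0],0.5],[[-0.1,-0.35,6],[0,0,0],0.5],[[-0.1,-0.35,7.6],[0,0,0],0.5],[[-0.1,-0.35,7.8],[0,0,0],0.5],[[-0.1,-0.35,7.8],[0,0,0],0.5],[[-0.1,-0.35,7.8],[0,0,0],0.5]])

```text
clock: 7.15
tool_pos: [0.4148, -0.0793, 0.0222]
eef_rot: [0.635, 0.773, 0.001, -0.0]
contact_force: [-0.8, 0.2, -0.0]
opening: 0.496
finger_force: 0.0
```

Call:
carry_out(rows=[[[0,0,0.25],[0,0,0],0.5],[[0,0,0.25],[0,0,0],0.55],[[0,0,0.25],[0,0,0],0.6],[[0,0,0.25],[0,0,0],0.65],[[0,0,0.25],[0,0,0],0.7],[[0,0,0.25],[0,0,0],0.75],[[0,0,0.25],[0,0,0],0.8],[[0,0,0.25],[0,0,0],0.8],[[0,0,0.25],[0,0,0],0.8],[[0,0,0.25],[0,0,0],0.8]], newtons=15)

```text
clock: 8.15
tool_pos: [0.4144, -0.0797, 0.02]
eef_rot: [0.635, 0.773, 0.0, 0.0]
contact_force: [-0.0, -0.5, 5.2]
opening: 0.315
finger_force: 15.0
```

Call:
carry_out(rows=[[[0,0,-0.5],[0,0,0],0.8],[[0,0,-2],[0,0,0],0.8],[[0,0,-5],[0,0,0],0.8],[[0,0,-9],[0,0,0],0.8],[[0,0,-9],[0,0,0],0.8],[[0,0,-9],[0,0,0],0.8]])

```text
clock: 8.75
tool_pos: [0.4151, -0.0789, 0.1123]
eef_rot: [0.635, 0.772, 0.002, 0.001]
contact_force: [0.2, 0.4, -0.4]
opening: 0.315
finger_force: 15.0
```

Run:
```python
from h import *
np.set_printoptions(precision=4,suppress=True)
D=pickle.load(open("d0.pkl","rb"))
# tray outer-rim fit in scene + side: blue mask edges
from scipy.optimize import minimize
def rect(p,L,Wd,z):
    c,s=np.cos(p[2]),np.sin(p[2]);q=np.array([[1,1],[1,-1],[-1,-1],[-1,1]])*[L/2,Wd/2]
    return np.c_[q@np.array([[c,s],[-s,c]])+p[:2],np.full(4,z)]
def fit(p0,L,Wd,zs,mask):
    ms={n:mask(D[n]) for n in("scene","side")}
    def cost(p):
        t=0
        for n,m in ms.items():
            M=np.zeros((420,560),np.uint8)
            pts=np.vstack([proj(D[n],rect(p,L,Wd,z)) for z in zs])
            h=cv2.convexHull((pts*16).round().astype(np.int32));cv2.fillConvexPoly(M,h,1,shift=4)
            t+=np.sum(M!=m)/m.sum()
        return t
    s=minimize(cost,p0,method="Nelder-Mead",options=dict(initial_simplex=np.array([p0]+[list(np.array(p0)+e) for e in np.diag([.006,.006,.06])])))
    return s.x,s.fun
def lk(m):
    n,l,st,c=cv2.connectedComponentsWithStats(m.astype(np.uint8));i=1+np.argmax(st[1:,4]);M=(l==i).astype(np.uint8)
    return cv2.drawContours(M.copy(),cv2.findContours(M,0,2)[0],-1,1,-1)
blue=lambda d:lk((hsv(d)[...,0]>100)&(hsv(d)[...,0]<130)&(hsv(d)[...,1]>120))
print("tray",fit([.637,.225,.27],.12,.1,(0,.014),blue))
def ck(d):
    H=hsv(d);m=(H[...,0]>5)&(H[...,0]<22)&(H[...,1]>60)&(H[...,2]>70)
    c=proj(d,[.645,-.22,.012])[0].astype(int);k=np.zeros_like(m);k[c[1]-50:c[1]+50,c[0]-60:c[0]+60]=1
    return lk(m&k)
print("cork",fit([.643,-.22,.3],.176,.09,(0,.012),ck))
d=shot("wrist","w6");s=shot("side","s6")
u,v=proj(s,r.get_state()["tool_pos"])[0].astype(int)
print(r.get_state()["tool_pos"],u,v)
cv2.imwrite("pics/m6.png",np.hstack([cv2.resize(d["image"][150:350,180:380,::-1],(380,380)),cv2.resize(s["image"][v-50:v+50,u-50:u+50,::-1],(380,380))]))
```

```text
tray (array([0.6347, 0.2264, 0.2777]), np.float64(0.09230904145217635))
cork (array([ 0.6464, -0.2245,  0.2877]), np.float64(0.21005449097987539))
[ 0.4145 -0.08    0.1101] 371 181
```

View pics/m6.png

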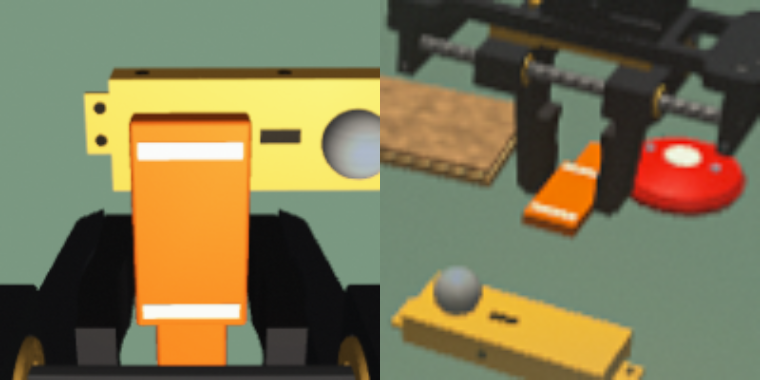

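Run:
```python
from h import *
from scipy.spatial.transform import Rotation as R
np.set_printoptions(precision=4,suppress=True)
def pnp(f,crop,org,sc):
    d=pickle.load(open(f,"rb"))
    uv=(np.array(crop,float)+.5)/sc+org-.5
    X=np.array([[40,14,8],[40,-14,8],[-15,-14,8],[-15,14,8]],float)/1000
    K,D=KD(d);ok,rv,t=cv2.solvePnP(X,uv,K,D,flags=cv2.SOLVEPNP_IPPE);Rc=cv2.Rodrigues(rv)[0]
    F=np.diag([1,-1,-1]);P=np.array(d["pose"]);Rw=P[:3,:3]@F@Rc
    print("origin",P[:3,3]+P[:3,:3]@F@t.ravel(),"x axis",Rw[:,0],"z",Rw[:,2])
pnp("w5.pkl",[[170,20],[308,20],[308,270],[179,270]],[200,170],3.3)
pnp("w6.pkl",[[131,122],[250,122],[244,324],[136,324]],[180,150],1.9)
```

```text
origin [ 0.4154 -0.076   0.0328] x axis [ 0.9679  0.0138 -0.2508] z [-0.1885 -0.6204 -0.7613]
origin [ 0.4133 -0.0697  0.1271] x axis [ 0.9317 -0.2013 -0.3025] z [-0.3506 -0.7165 -0.6031]
```

Run:
```python
from h import *
from scipy.optimize import least_squares
from scipy.spatial.transform import Rotation as R
np.set_printoptions(precision=4,suppress=True)
def fit(f,crop,org,sc,t0):
    d=pickle.load(open(f,"rb"))
    uv=(np.array(crop,float)+.5)/sc+org-.5
    X=np.array([[40,14,8],[40,-14,8],[-15,-14,8],[-15,14,8]],float)/1000
    R0=R.from_euler("z",101.2,degrees=True)
    g=lambda p:(proj(d,(R0*R.from_rotvec(p[3:])).apply(X)+p[:3])-uv).ravel()
    s=least_squares(g,np.r_[t0,0,0,0],x_scale=[.01]*3+[.1]*3);print(s.x[:3],np.degrees(s.x[3:]),abs(s.fun).max())
fit("w5.pkl",[[170,20],[308,20],[308,270],[179,270]],[200,170],3.3,[.416,-.08,.018])
fit("w6.pkl",[[131,122],[250,122],[244,324],[136,324]],[180,150],1.9,[.416,-.08,.11])
```

```text
[ 0.4167 -0.0854  0.0111] [-1.8475  1.2627  0.6758] 0.0971156459409599
[ 0.4166 -0.0857  0.1044] [-0.026   1.6988 -0.1716] 0.09064778172526644
```

Call:
carry_out(rows=[[[2,2,0],[0,0,7],0.8],[[4.5,4.8,0],[0,0,15],0.8],[[7,7.5,0],[0,0,23],0.8],[[9.5,10.3,0],[0,0,31],0.8],[[12,13,0],[0,0,39],0.8],[[14.5,15.8,0],[0,0,47],0.8],[[17,18.5,0],[0,0,55],0.8],[[19.5,21.2,0],[0,0,63],0.8],[[22,23.8,0],[0,0,71],0.8],[[24,26,0],[0,0,78],0.8],[[25.8,27.9,0],[0,0,85.3],0.8],[[25.8,27.9,0],[0,0,85.3],0.8]])

```text
clock: 10.05
tool_pos: [0.6386, 0.232, 0.1079]
eef_rot: [0.99, 0.14, 0.001, 0.0]
contact_force: [-0.7, -0.5, 0.0]
opening: 0.308
finger_force: 15.0
```

Call:
carry_out(rows=[[[0,0,0],[0,0,0],0.8],[[0,0,0],[0,0,0],0.8],[[0,0,0],[0,0,0],0.8]])

```text
clock: 10.35
tool_pos: [0.6373, 0.2257, 0.1092]
eef_rot: [0.99, 0.138, -0.001, 0.001]
contact_force: [-0.5, -0.2, -0.3]
opening: 0.311
finger_force: 15.0
```

Run:
```python
from h import *
np.set_printoptions(precision=4,suppress=True)
d=shot("wrist","w7");s=r.get_state();print(s["tool_pos"],s["q"],tool([.6386,.227,.006]))
p=[.6350,.2262,np.radians(15.9)]
I=np.ascontiguousarray(d["image"][:,:,::-1]);C,S=np.cos(p[2]),np.sin(p[2])
for L,Wd,z in((.12,.1,.014),(.114,.094,.014)):
    q=np.array([[1,1],[1,-1],[-1,-1],[-1,1]])*[L/2,Wd/2]
    cv2.polylines(I,[proj(d,np.c_[q@np.array([[C,S],[-S,C]])+p[:2],np.full(4,z)]).round().astype(int)],True,(0,255,255),1)
cv2.imwrite("pics/o7.png",I)
```

```text
[0.6375 0.226  0.1095] [-0.2974  0.916  -0.2199  1.4934  0.2551  0.7616 -1.9136] (array([ 0.14, -0.08, 10.35]), np.float64(-74.15))
```

View pics/o7.png

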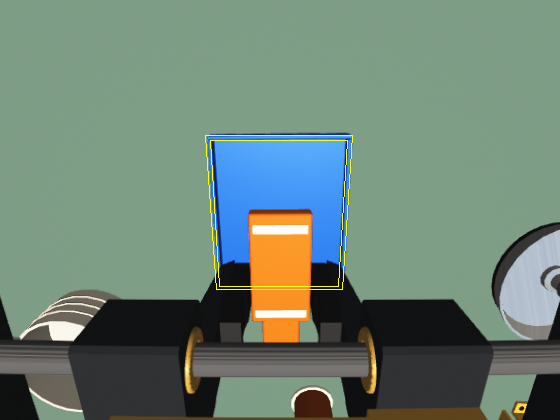

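The tray outline overlays the real tray well, and the target is aligned with its long axis.

Call:
carry_out(rows=[[[0.1,-0.1,4],[0,0,0],0.8],[[0.1,-0.1,8],[0,0,0],0.8],[[0.1,-0.1,9.6],[0,0,0],0.8],[[0.1,-0.1,10.1],[0,0,0],0.8],[[0.1,-0.1,10.3],[0,0,0],0.8],[[0.1,-0.1,10.3],[0,0,0],0.8],[[0.1,-0.1,10.3],[0,0,0],0.8]])

```text
clock: 11.1
tool_pos: [0.6397, 0.2293, 0.0085]
eef_rot: [0.99, 0.138, 0.001, -0.0]
contact_force: [0.4, -0.8, -0.4]
opening: 0.316
finger_force: 15.0
```

Call:
carry_out(rows=[[[-0.15,0.15,0.2],[0,0,0],0.8],[[-0.15,0.15,0.3],[0,0,0],0.8],[[-0.15,0.15,0.3],[0,0,0],0.8],[[-0.15,0.15,0.3],[0,0,0],0.8]])

```text
clock: 11.5
tool_pos: [0.6378, 0.2268, 0.0051]
eef_rot: [0.99, 0.138, 0.001, 0.0]
contact_force: [-1.5, -1.5, 7.0]
opening: 0.317
finger_force: 15.0
```

Contact was made with the tray floor, so I'll release and lift.

Call:
carry_out(rows=[[[0,0,0],[0,0,0],0.65],[[0,0,0],[0,0,0],0.55],[[0,0,0],[0,0,0],0.5],[[0,0,0],[0,0,0],0.5],[[0,0,-2],[0,0,0],0.5],[[0,0,-6],[0,0,0],0.5],[[0,0,-10.5],[0,0,0],0.5],[[0,0,-10.5],[0,0,0],0.5],[[0,0,-10.5],[0,0,0],0.5]])

```text
clock: 12.4
tool_pos: [0.6385, 0.2274, 0.1114]
eef_rot: [0.99, 0.138, 0.002, -0.0]
contact_force: [-0.9, -0.6, -1.2]
opening: 0.501
finger_force: 0.0
```

Run:
```python
from h import *
np.set_printoptions(precision=4,suppress=True)
d=shot("wrist","w8");s=r.get_state();print(s["tool_pos"],s["q"],tool([.478,-.0707,.11]))
b=lambda i:i
cv2.imwrite("pics/c8.png",cv2.resize(d["image"][110:360,150:400,::-1],(560,560),interpolation=cv2.INTER_CUBIC))
```

```text
[0.6373 0.2268 0.1096] [-0.2973  0.9155 -0.2218  1.4945  0.2564  0.7596 -1.9149] (array([-23.48,  24.25,  -0.05]), np.float64(-74.1))
```

View pics/c8.png

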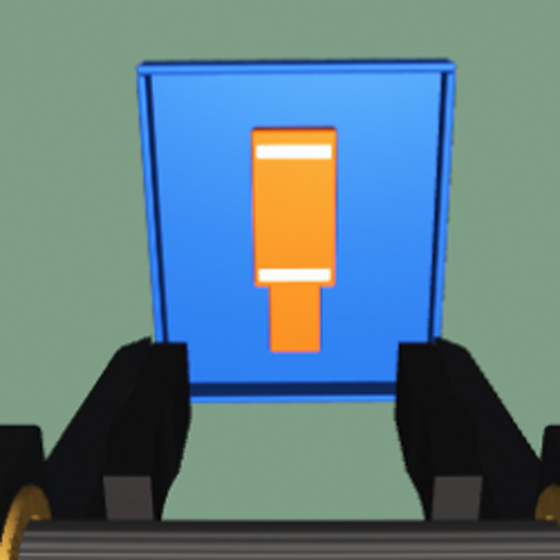

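The target lies flat, face up and centred in the tray (tray about x 140–455, target about x 252–337). Next is the ball.

Call:
carry_out(rows=[[[-2,2,0],[0,0,-7],0.5],[[-4.3,4.5,0],[0,0,-15],0.5],[[-6.5,6.8,0],[0,0,-23],0.5],[[-8.8,9,0],[0,0,-31],0.5],[[-11,11.3,0],[0,0,-39],0.5],[[-13.2,13.6,0],[0,0,-47],0.5],[[-15.5,16,0],[0,0,-55],0.5],[[-17.7,18.3,0],[0,0,-63],0.5],[[-20,20.6,0],[0,0,-71],0.5],[[-22,22.7,0],[0,0,-78],0.5],[[-23.5,24.2,0],[0,0,-85.3],0.5],[[-23.5,24.2,0],[0,0,-85.3],0.5]])

```text
clock: 13.65
tool_pos: [0.4744, -0.0738, 0.1074]
eef_rot: [0.636, 0.772, -0.003, -0.002]
contact_force: [-0.2, 0.3, 0.1]
opening: 0.498
finger_force: 0.0
```

Call:
carry_out(rows=[[[0,0,0],[0,0,0],0.5],[[0,0,0],[0,0,0],0.5],[[0,0,0],[0,0,0],0.5]])

```text
clock: 13.95
tool_pos: [0.4784, -0.0686, 0.1087]
eef_rot: [0.634, 0.773, 0.001, -0.0]
contact_force: [0.3, -0.5, -0.5]
opening: 0.5
finger_force: 0.0
```

Run:
```python
from h import *
np.set_printoptions(precision=4,suppress=True)
d=shot("wrist","w9");H=hsv(d)
e=proj(d,[.478,-.0707,.027])[0].astype(int);print(e)
m=((H[...,1]<60)&(H[...,2]>40)).astype(np.uint8);k=np.zeros_like(m);k[e[1]-40:e[1]+40,e[0]-40:e[0]+40]=1
n,l,st,c=cv2.connectedComponentsWithStats(m&k)
for i in range(1,n):
    if 500<st[i,4]<3000: print(st[i],c[i],w(d,[c[i]],.027))
m=((H[...,0]>=18)&(H[...,0]<=32)&(H[...,1]>120)&(H[...,2]>170)).astype(np.uint8)
R=cv2.minAreaRect(w(d,np.argwhere(m)[:,::-1],.018)[:,:2].astype(np.float32)*1000);print(R,cv2.boxPoints(R))
print(tool([.4783,-.0706,.022]),r.get_state()["tool_pos"])
```

```text
[278 224]
[ 261  207   37   37 1060] [278.7085 224.6623] [[ 0.4782 -0.0709  0.027 ]]
[ 238  231   80   33 1279] [281.9507 254.4816] [[ 0.485 -0.093  0.027]]
((501.24676513671875, -148.90713500976562), (229.30458068847656, 209.0054473876953), 6.124780654907227) [[ 376.0991  -57.2337]
 [ 398.3988 -265.0461]
 [ 626.3944 -240.5806]
 [ 604.0947  -32.7682]]
(array([-0.18, -0.04,  8.67]), np.float64(11.27)) [ 0.4783 -0.0688  0.1087]
```

Call:
carry_out(rows=[[[-0.2,0,3],[0,0,0],0.5],[[-0.2,0,6],[0,0,0],0.5],[[-0.2,0,8],[0,0,0],0.5],[[-0.2,0,8.7],[0,0,0],0.5],[[-0.2,0,8.7],[0,0,0],0.5],[[-0.2,0,8.7],[0,0,0],0.5]])

```text
clock: 14.6
tool_pos: [0.4786, -0.0717, 0.0223]
eef_rot: [0.635, 0.773, 0.0, 0.0]
contact_force: [-0.5, 0.0, 0.2]
opening: 0.497
finger_force: 0.0
```

Call:
carry_out(rows=[[[0.1,0,0.25],[0,0,0],0.5],[[0.1,0,0.25],[0,0,0],0.55],[[0.1,0,0.25],[0,0,0],0.6],[[0.1,0,0.25],[0,0,0],0.65],[[0.1,0,0.25],[0,0,0],0.7],[[0.1,0,0.25],[0,0,0],0.75],[[0.1,0,0.25],[0,0,0],0.8],[[0.1,0,0.25],[0,0,0],0.8],[[0.1,0,0.25],[0,0,0],0.8],[[0.1,0,0.25],[0,0,0],0.8]], newtons=20)

```text
clock: 15.6
tool_pos: [0.478, -0.0712, 0.0193]
eef_rot: [0.635, 0.773, 0.0, 0.0]
contact_force: [-0.1, 0.1, 2.1]
opening: 0.29
finger_force: 20.0
```

Call:
carry_out(rows=[[[0,0,-0.5],[0,0,0],0.8],[[0,0,-2],[0,0,0],0.8],[[0,0,-5],[0,0,0],0.8],[[0,0,-10],[0,0,0],0.8],[[0,0,-10],[0,0,0],0.8],[[0,0,-10],[0,0,0],0.8]])

```text
clock: 16.2
tool_pos: [0.4781, -0.0715, 0.1201]
eef_rot: [0.635, 0.773, 0.001, 0.001]
contact_force: [0.4, -0.6, -1.3]
opening: 0.29
finger_force: 20.0
```

Run:
```python
from h import *
np.set_printoptions(precision=4,suppress=True)
D=pickle.load(open("d0.pkl","rb"));S,C=D["side"],D["scene"]
print("cup rim extremes C",w(C,[[397,201],[436,199]],.045).mean(0),"S",w(S,[[155,319],[211,318]],.045).mean(0))
# chute axis from scene/side: floor start/far pixels
print("chute C",w(C,[[434,190],[555,172]],.08),"S",w(S,[[160,310],[0,345]],.08))
print(tool([.478,.349,.12]),r.get_state()["tool_pos"])
```

```text
cup rim extremes C [0.4799 0.3505 0.045 ] S [0.4762 0.3514 0.045 ]
chute C [[0.4843 0.3828 0.08  ]
 [0.3704 0.6971 0.08  ]] S [[0.4874 0.3803 0.08  ]
 [0.6093 0.5735 0.08  ]]
(array([41.25,  8.13,  0.01]), np.float64(11.16)) [ 0.4781 -0.0715  0.1201]
```

Call:
carry_out(rows=[[[3,0.6,0],[0,0,0],0.8],[[7.5,1.5,0],[0,0,2],0.8],[[12,2.4,0],[0,0,4],0.8],[[16.5,3.3,0],[0,0,6],0.8],[[21,4.1,0],[0,0,8],0.8],[[25.5,5,0],[0,0,10],0.8],[[30,5.9,0],[0,0,11.2],0.8],[[34,6.7,0],[0,0,11.2],0.8],[[37.5,7.4,0],[0,0,11.2],0.8],[[40,7.9,0],[0,0,11.2],0.8],[[41.3,8.2,0],[0,0,11.2],0.8],[[41.3,8.2,0],[0,0,11.2],0.8]])

```text
clock: 17.4
tool_pos: [0.4771, 0.3513, 0.1181]
eef_rot: [0.706, 0.708, -0.001, -0.0]
contact_force: [-0.9, -0.3, -1.1]
opening: 0.292
finger_force: 20.0
```

Call:
carry_out(rows=[[[0,0,0],[0,0,0],0.8],[[0,0,0],[0,0,0],0.8],[[0,0,0],[0,0,0],0.8]])

```text
clock: 17.7
tool_pos: [0.4786, 0.3479, 0.1191]
eef_rot: [0.708, 0.706, -0.001, 0.001]
contact_force: [0.2, -0.4, -0.1]
opening: 0.29
finger_force: 20.0
```

Run:
```python
from h import *
np.set_printoptions(precision=4,suppress=True)
d=shot("wrist","w10");s=shot("side","s10");c=shot("scene","c10")
print(tool([.478,.350,.024]),r.get_state()["tool_pos"],r.get_state()["opening"])
a=np.linspace(0,2*np.pi,40);im=[]
for dd in(d,s,c):
    I=np.ascontiguousarray(dd["image"][:,:,::-1])
    q=proj(dd,np.array([.478,.350,.045])+np.c_[.0445*np.cos(a),.0445*np.sin(a),0*a])
    cv2.polylines(I,[q.round().astype(int)],True,(0,0,255),1)
    u,v=proj(dd,[.478,.35,.08])[0].astype(int); u=np.clip(u,90,470);v=np.clip(v,90,330)
    im.append(cv2.resize(I[v-90:v+90,u-85:u+85] if dd is not d else I[130:400,150:410],(260,280)))
cv2.imwrite("pics/m10.png",np.hstack(im))
```

```text
(array([ 0.09, -0.05,  9.53]), np.float64(-0.06)) [0.4785 0.3491 0.1193] 0.29121145366371454
```

View pics/m10.png

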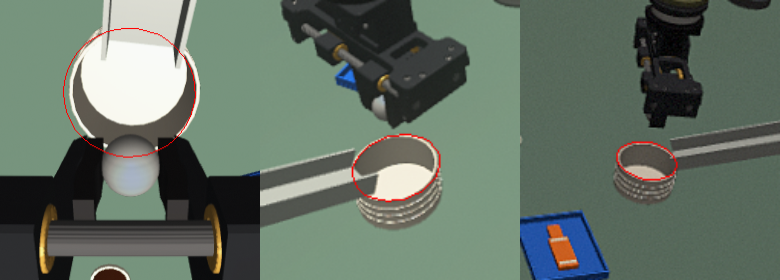

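The cup sits about 3 mm further in +x than my overlay, and the ball is held just in front of the chute mouth. I'll lower it slightly towards -y to stay clear of the chute.

Call:
carry_out(rows=[[[-0.5,0.2,2],[0,0,0],0.8],[[-0.5,0.2,5],[0,0,0],0.8],[[-0.5,0.2,7.5],[0,0,0],0.8],[[-0.5,0.2,9],[0,0,0],0.8],[[-0.5,0.2,9.7],[0,0,0],0.8],[[-0.5,0.2,9.7],[0,0,0],0.8],[[-0.5,0.2,9.7],[0,0,0],0.8]])

```text
clock: 18.55
tool_pos: [0.4806, 0.3455, 0.0231]
eef_rot: [0.707, 0.707, 0.001, -0.0]
contact_force: [0.6, -0.2, -1.0]
opening: 0.293
finger_force: 20.0
```

Call:
carry_out(rows=[[[0,0,0],[0,0,0],0.68],[[0,0,0],[0,0,0],0.62],[[0,0,0],[0,0,0],0.62],[[0,0,0],[0,0,0],0.62],[[0,0,-2],[0,0,0],0.62],[[0,0,-5],[0,0,0],0.62],[[0,0,-9.5],[0,0,0],0.62],[[0,0,-9.5],[0,0,0],0.62]])

```text
clock: 19.35
tool_pos: [0.4824, 0.348, 0.1225]
eef_rot: [0.707, 0.707, 0.005, -0.0]
contact_force: [0.6, 0.6, 0.4]
opening: 0.383
finger_force: 0.0
```

Run:
```python
from h import *
np.set_printoptions(precision=4,suppress=True)
d=shot("wrist","w11")
I0=pickle.load(open("w10.pkl","rb"))
e=proj(d,[.480,.35,.0165])[0].astype(int);print(e)
g=cv2.cvtColor(np.ascontiguousarray(d["image"]),cv2.COLOR_RGB2GRAY)
print(g[e[1]-40:e[1]+48:8,e[0]-48:e[0]+52:8])
c=cv2.HoughCircles(cv2.GaussianBlur(g,(5,5),1),cv2.HOUGH_GRADIENT,1,15,param1=80,param2=18,minRadius=13,maxRadius=26)
for q in c[0]:
    if abs(q[0]-e[0])<60 and abs(q[1]-e[1])<70: print(q,w(d,[q[:2]],.0165))
print(r.get_state()["tool_pos"],r.get_state()["q"],tool([.4432,-.0772,.12]))
```

```text
[275 209]
[[137 183 247  95 234 214 214 214 214 214 215 213 210]
 [220 250 248 240 250 250 250 250 250 250 250 216 216]
 [148 249 246 250 250 250 250 250 250 250 250 242 222]
 [248 249 249 249 250 250 250 250 250 250 250 249 249]
 [248 249 249 249 249  86 113 108 250 250 250 250 250]
 [237 248 249 249 248 144 171 172 123 250 250 250 250]
 [ 88 248 248 248 241 168 179 180 155 250 250 250 250]
 [ 90 248 248 248 248 154 178 179 236 249 249 250  93]
 [ 89  89 247 248 248 248 248 249 249 249 249 245  76]
 [ 89  89  88 247 248 248 248 248 248 249 177  79  77]
 [233  88  87  85  85 172 245 226  85  83  82  79  76]]
[276.5 214.5  16.8] [[0.4806 0.3457 0.0165]]
[0.4815 0.3465 0.1201] [-0.3997  0.8518 -0.5369  1.7586  0.6362  0.7048 -1.2835] (array([-42.37,  -3.82,  -0.19]), np.float64(-0.02))
```

Hough puts the ball at (0.481, 0.346), resting in the cup. Now the bracket.

Call:
carry_out(rows=[[[-3,-0.3,0],[0,0,6],0.4],[[-7,-0.6,0],[0,0,13],0.2],[[-11,-1,0],[0,0,20],0.2],[[-15,-1.4,0],[0,0,27],0.2],[[-19,-1.7,0],[0,0,34],0.2],[[-23,-2.1,0],[0,0,42],0.2],[[-27,-2.4,0],[0,0,50],0.2],[[-31,-2.8,0],[0,0,58],0.2],[[-35,-3.2,0],[0,0,66],0.2],[[-39,-3.6,0],[0,0,73],0.2],[[-42.4,-3.8,0],[0,0,78.8],0.2],[[-42.4,-3.8,0],[0,0,78.8],0.2]])

```text
clock: 20.6
tool_pos: [0.4402, -0.0848, 0.1165]
eef_rot: [0.996, 0.092, -0.002, 0.002]
contact_force: [-0.5, -0.0, -0.2]
opening: 0.803
finger_force: 0.0
```

Call:
carry_out(rows=[[[0,0,0],[0,0,0],0.2],[[0,0,0],[0,0,0],0.2],[[0,0,0],[0,0,0],0.2],[[0,0,0],[0,0,0],0.2]])

```text
clock: 21.0
tool_pos: [0.4423, -0.0778, 0.1172]
eef_rot: [0.995, 0.099, 0.0, -0.0]
contact_force: [1.0, 0.6, 0.6]
opening: 0.8
finger_force: 0.0
```

Run:
```python
from h import *
from scipy.optimize import minimize
np.set_printoptions(precision=4,suppress=True)
def shape(p,z):
    c,s=np.cos(p[2]),np.sin(p[2]);Rm=np.array([[c,s],[-s,c]])
    f=lambda L,W:np.array([[1,1],[1,-1],[-1,-1],[-1,1]])*[L/2,W/2]@Rm+p[:2]
    return np.c_[f(.116,.046),np.full(4,z)] 
sc,si=shot("scene","c12"),shot("side","s12")
def cost(p,ms):
    t=0
    for d,m in ms:
        M=np.zeros((420,560),np.uint8)
        q=lambda X:cv2.fillConvexPoly(M,cv2.convexHull((proj(d,X)*16).round().astype(np.int32)),1,shift=4)
        q(np.vstack([shape(p,0),shape(p,.018)]))
        c,s=np.cos(p[2]),np.sin(p[2]);F=np.array([[1,1],[1,-1],[-1,-1],[-1,1]])*[.07,.013]@np.array([[c,s],[-s,c]])+p[:2]
        q(np.c_[F,np.full(4,.003)])
        t+=np.sum(M!=m)/m.sum()
    return t
ms=[]
for d in(sc,si):
    H=hsv(d);m=((H[...,0]>=13)&(H[...,0]<=32)&(H[...,1]>110)&(H[...,2]>50)).astype(np.uint8)
    e=proj(d,[.4432,-.0772,.01])[0].astype(int);k=np.zeros_like(m);k[e[1]-30:e[1]+30,e[0]-40:e[0]+40]=1;m&=k
    m=cv2.morphologyEx(m,cv2.MORPH_CLOSE,np.ones((7,7)));print(m.sum());ms.append((d,m))
for sel in(ms,ms[:1],ms[1:]):
    p0=np.array([.4432,-.0772,.196]);s=minimize(cost,p0,args=(sel,),method="Nelder-Mead",options=dict(initial_simplex=np.vstack([p0,p0+np.diag([.005,.005,.05])])))
    print(s.x,np.degrees(s.x[2]),s.fun)
print(tool([.4432,-.0772,.003]),r.get_state()["tool_pos"],r.get_state()["opening"],r.get_state()["q"])
```

```text
720
1232
[ 0.4435 -0.079   0.2032] 11.645046276567605 0.11666666666666667
[ 0.4436 -0.0787  0.2124] 12.171266248843345 0.05555555555555555
[ 0.4421 -0.0791  0.1875] 10.745684060224097 0.04707792207792208
(array([ 0.11, -0.09, 11.42]), np.float64(-78.7)) [ 0.4422 -0.0783  0.1172] 0.8045101926258247 [ 0.1875  0.7009 -0.1826  2.1905  0.4315  0.2831 -1.7426]
```

Call:
carry_out(rows=[[[0.1,0,4],[0,0,0],0.2],[[0.1,0,8],[0,0,0],0.2],[[0.1,0,10],[0,0,0],0.2],[[0.1,0,11],[0,0,0],0.2],[[0.1,0,11.2],[0,0,0],0.2],[[0.1,0,11.2],[0,0,0],0.3],[[0.1,0,11.2],[0,0,0],0.4],[[0.1,0,11.2],[0,0,0],0.48],[[0.1,0,11.2],[0,0,0],0.55],[[0.1,0,11.2],[0,0,0],0.6],[[0.1,0,11.2],[0,0,0],0.6],[[0.1,0,11.2],[0,0,0],0.6]], newtons=25)

```text
clock: 22.3
tool_pos: [0.4472, -0.0798, 0.0085]
eef_rot: [0.995, 0.097, -0.004, -0.001]
contact_force: [0.4, 0.3, -1.0]
opening: 0.519
finger_force: 25.0
```

Run:
```python
from h import *
print(r.get_state()["tool_pos"],tool([.4435,-.0772,.1]))
```

```text
[ 0.44720603 -0.07977037  0.00849271] (array([-0.38, -0.35, -9.15]), np.float64(-78.86))
```

Call:
carry_out(rows=[[[0,0,-0.5],[0,0,0],0.6],[[0,0,-2],[0,0,0],0.6],[[0,0,-5],[0,0,0],0.6],[[0,0,-9],[0,0,0],0.6],[[0,0,-9],[0,0,0],0.6],[[0,0,-9],[0,0,0],0.6],[[0,0,-9],[0,0,0],0.6]])

```text
clock: 23.0
tool_pos: [0.447, -0.0803, 0.0974]
eef_rot: [0.995, 0.097, -0.005, -0.001]
contact_force: [0.3, -0.3, -1.7]
opening: 0.516
finger_force: 25.0
```

```bash
cat > fitb.py <<'E'
from h import *
from scipy.optimize import minimize
np.set_printoptions(precision=4,suppress=True)
def box(p,L,W,z0,z1):
    c,s=np.cos(p[2]),np.sin(p[2]);q=np.array([[1,1],[1,-1],[-1,-1],[-1,1]])*[L/2,W/2]@np.array([[c,s],[-s,c]])+p[:2]
    return np.vstack([np.c_[q,np.full(4,z)] for z in(z0,z1)])
def lk(m):
    n,l,st,c=cv2.connectedComponentsWithStats(m);i=1+np.argmax(st[1:,4]);M=(l==i).astype(np.uint8)
    return cv2.drawContours(M.copy(),cv2.findContours(M,0,2)[0],-1,1,-1)
def fit(p0,boxes,dm):
    p0=np.array(p0)
    def cost(p):
        t=0
        for d,m in dm:
            M=np.zeros((420,560),np.uint8)
            for b in boxes: cv2.fillConvexPoly(M,cv2.convexHull((proj(d,box(p,*b))*16).round().astype(np.int32)),1,shift=4)
            t+=np.sum(M!=m)/m.sum()
        return t
    s=minimize(cost,p0,method="Nelder-Mead",options=dict(initial_simplex=np.vstack([p0,p0+np.diag([.005,.005,.05])])))
    return s.x,np.degrees(s.x[2]),s.fun
def roi(m,d,X,h):
    e=proj(d,X)[0].astype(int);k=np.zeros(m.shape,np.uint8);k[max(e[1]-h,0):e[1]+h,max(e[0]-h,0):e[0]+h]=1;return m.astype(np.uint8)&k
E
python3 - <<'E'
from fitb import *
sc,si=shot("scene","c13"),shot("side","s13")
t=r.get_state()["tool_pos"];print(t,r.get_state()["opening"])
dm=[]
for d in(sc,si):
    H=hsv(d);a=d["image"].astype(int);m=(a[...,0]-a[...,1]>12)
    dm.append((d,lk(cv2.morphologyEx(roi(m,d,[.645,-.222,.012],60),cv2.MORPH_OPEN,np.ones((3,3))))));print(dm[-1][1].sum())
B=[(.176,.09,0,.012)]
for s in(dm,dm[:1],dm[1:]):print("cork",fit([.645,-.222,.28],B,s))
zb=t[2]-.0085
dm=[]
for d in(sc,si):
    H=hsv(d);m=((H[...,0]>=17)&(H[...,0]<=32)&(H[...,1]>110)&(H[...,2]>50))
    m=cv2.morphologyEx(roi(m,d,[t[0],t[1],zb+.01],55),cv2.MORPH_CLOSE,np.ones((9,9)));dm.append((d,m));print(m.sum())
B=[(.116,.046,zb,zb+.018),(.14,.026,zb,zb+.003)]
for s in(dm,dm[:1],dm[1:]):print("bracket",fit([t[0]-.004,t[1],.196],B,s))
I=np.hstack([cv2.resize(d["image"][v-60:v+60,u-65:u+65,::-1],None,fx=3,fy=3) for d in(sc,si) for u,v in[np.clip(proj(d,[t[0],t[1],zb])[0].astype(int),70,350)]])
cv2.imwrite("pics/m13.png",I)
E
```

```text
[ 0.447  -0.0799  0.0972] 0.518590564702019
2416
1024
cork (array([ 0.6494, -0.2214,  0.2675]), np.float64(15.327818365964912), np.float64(1.063502431705298))
cork (array([ 0.6446, -0.2242,  0.3034]), np.float64(17.383773121430515), np.float64(0.08236754966887418))
cork (array([ 0.6498, -0.2054,  0.0123]), np.float64(0.7047803231236615), np.float64(0.8310546875))
885
1234
bracket (array([ 0.4438, -0.0817,  0.1869]), np.float64(10.709196258535579), np.float64(0.6776749169024531))
bracket (array([ 0.4408, -0.0818,  0.199 ]), np.float64(11.404250439075502), np.float64(0.18531073446327684))
bracket (array([ 0.4436, -0.0819,  0.1787]), np.float64(10.235899115125008), np.float64(0.4862236628849271))
```

Run:
```python
from fitb import *
D=pickle.load(open("d0.pkl","rb"));B=[(.176,.09,0,.012)]
dm=[]
for n,d in (("side",D["side"]),("scene",D["scene"]),("scene",pickle.load(open("c10.pkl","rb"))),("side",pickle.load(open("s10.pkl","rb")))):
    a=d["image"].astype(int);m=(a[...,0]-a[...,1]>8);m=roi(m,d,[.645,-.222,.012],60)
    m=lk(cv2.morphologyEx(m,cv2.MORPH_CLOSE,np.ones((3,3))));print(n,m.sum(),fit([.645,-.222,.28],B,[(d,m)]));dm.append((d,m))
print(fit([.645,-.222,.28],B,dm[:3]))
print(tool([.645,-.222,.11]))
```

```text
side 1538 (array([ 0.6466, -0.2247,  0.3144]), np.float64(18.01622903373652), np.float64(0.10988296488946683))
scene 2446 (array([ 0.6446, -0.2238,  0.3009]), np.float64(17.241384851157612), np.float64(0.06991005723630417))
scene 2445 (array([ 0.6448, -0.2232,  0.3128]), np.float64(17.923664960931333), np.float64(0.07443762781186095))
side 1544 (array([ 0.6458, -0.2278,  0.2914]), np.float64(16.69546385368647), np.float64(0.10233160621761658))
(array([ 0.6453, -0.2246,  0.2951]), np.float64(16.906784148677893), np.float64(0.2607114249643752))
(array([16.65, 17.79, -1.49]), np.float64(-78.78))
```

Call:
carry_out(rows=[[[2,2,-1],[0,0,-1],0.6],[[4.5,4.7,-2],[0,0,-2],0.6],[[7,7.4,-2],[0,0,-3],0.6],[[10,10.5,-2],[0,0,-4],0.6],[[13,13.6,-2],[0,0,-5],0.6],[[15.5,16.3,-2],[0,0,-5.8],0.6],[[17,17.9,-2],[0,0,-5.8],0.6],[[17,17.9,-2],[0,0,-5.8],0.6],[[17,17.9,-2],[0,0,-5.8],0.6],[[17,17.9,-2],[0,0,-5.8],0.6],[[17,17.9,-2],[0,0,-5.8],0.6]])

```text
clock: 24.2
tool_pos: [0.6486, -0.2213, 0.1163]
eef_rot: [0.989, 0.149, -0.004, -0.001]
contact_force: [-0.5, -0.1, -0.9]
opening: 0.518
finger_force: 25.0
```

Run:
```python
from fitb import *
d=shot("wrist","w14");t=r.get_state()["tool_pos"];print(t,tool([.6488,-.2228,.023]))
I=np.ascontiguousarray(d["image"][:,:,::-1])
cv2.polylines(I,[proj(d,box([.645,-.224,np.radians(17)],.176,.09,.012,.012)[:4]).round().astype(int)],True,(0,0,255),1)
y=np.radians(16.9);c=t[:2]-.004*np.array([np.cos(y),np.sin(y)]);zb=t[2]-.0085
for b in((.116,.046,zb+.018,0),(.14,.026,zb+.003,0)):
    cv2.polylines(I,[proj(d,box([*c,y],*b)[:4]).round().astype(int)],True,(255,0,0),1)
cv2.imwrite("pics/o14.png",cv2.resize(I[60:380,100:460],(792,592)))  # 2.2x,1.85y
```

```text
[ 0.6489 -0.2216  0.1166] (array([0.03, 0.15, 9.36]), np.float64(-72.9))
```

View pics/o14.png

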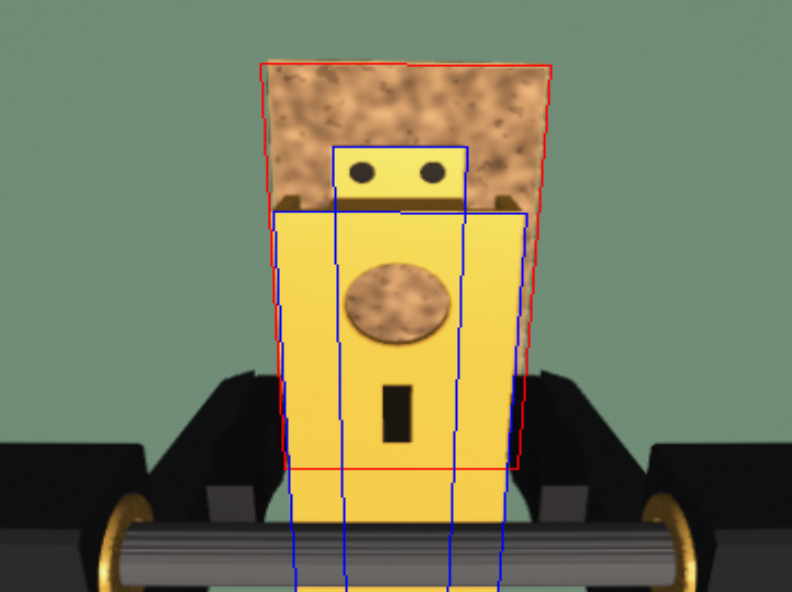

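The bracket overlay matches exactly. The cork's real far edge is about 2 mm beyond my outline and its centre about 1 mm to the right, so I'll correct slightly and lower.

Call:
carry_out(rows=[[[0.2,0.2,3],[0,0,0],0.6],[[0.2,0.2,6],[0,0,0],0.6],[[0.2,0.2,8],[0,0,0],0.6],[[0.2,0.2,9],[0,0,0],0.6],[[0.2,0.2,9.2],[0,0,0],0.6],[[0.2,0.2,9.2],[0,0,0],0.6],[[0.2,0.2,9.2],[0,0,0],0.6]])

```text
clock: 24.95
tool_pos: [0.6524, -0.2236, 0.026]
eef_rot: [0.989, 0.148, -0.002, -0.001]
contact_force: [-0.9, -0.9, -1.0]
opening: 0.52
finger_force: 25.0
```

Run:
```python
from h import *
print(r.get_state()["tool_pos"],tool([.6502,-.2230,.0205]),r.get_state()["eef_rot"])
```

```text
[ 0.65240449 -0.22359688  0.0260211 ] (array([-0.19, -0.12,  0.55]), np.float64(-73.0)) [ 0.9890116   0.1478145  -0.00242391 -0.00102721]
```

Call:
carry_out(rows=[[[-0.2,-0.1,0.2],[0,0,0],0.6],[[-0.2,-0.1,0.4],[0,0,0],0.6],[[-0.2,-0.1,0.5],[0,0,0],0.6],[[-0.2,-0.1,0.55],[0,0,0],0.6],[[-0.2,-0.1,0.55],[0,0,0],0.6],[[-0.2,-0.1,0.55],[0,0,0],0.6]])

```text
clock: 25.55
tool_pos: [0.6491, -0.2233, 0.0206]
eef_rot: [0.989, 0.148, -0.004, -0.001]
contact_force: [-3.0, 0.8, 7.4]
opening: 0.518
finger_force: 25.0
```

Call:
carry_out(rows=[[[0,0,0],[0,0,0],0.42],[[0,0,0],[0,0,0],0.35],[[0,0,0],[0,0,0],0.3],[[0,0,0],[0,0,0],0.3],[[0,0,-2],[0,0,0],0.3],[[0,0,-6],[0,0,0],0.3],[[0,0,-10],[0,0,0],0.3],[[-4,0,-14],[0,0,0],0.3],[[-8,0,-16],[0,0,0],0.3],[[-8,0,-16],[0,0,0],0.3],[[-8,0,-16],[0,0,0],0.3],[[-8,0,-16],[0,0,0],0.3]])

```text
clock: 26.75
tool_pos: [0.5747, -0.2462, 0.1799]
eef_rot: [0.989, 0.148, -0.003, -0.002]
contact_force: [0.2, 0.3, 0.3]
opening: 0.7
finger_force: 0.0
```

Run:
```python
from fitb import *
d=shot("wrist","w15");H=hsv(d);print(r.get_state()["tool_pos"])
a=d["image"].astype(int)
y=((H[...,0]>=20)&(H[...,0]<=32)&(H[...,1]>125)&(H[...,2]>185)).astype(np.uint8)
y=lk(cv2.morphologyEx(roi(y,d,[.645,-.223,.03],110),cv2.MORPH_OPEN,np.ones((3,3))))
k=(a[...,0]-a[...,1]>8);k=lk(roi(k,d,[.645,-.223,.03],140))
print(y.sum(),k.sum())
P0=[.645,-.223,.296]
print("bracket",fit(P0,[(.116,.046,.03,.03),(.14,.026,.015,.015)],[(d,y)]))
print("cork",fit(P0,[(.176,.09,.012,.012)],[(d,k)]))
for n,m in(("y",y),("k",k)):
    ys,xs=np.nonzero(m);print(n,xs.min(),xs.max(),ys.min(),ys.max())
sc,si=shot("scene","c15"),shot("side","s15")
for d in(sc,si):
    H=hsv(d);m=((H[...,0]>=20)&(H[...,0]<=32)&(H[...,1]>140)&(H[...,2]>60));m=lk(cv2.morphologyEx(roi(m,d,[.645,-.223,.03],50),cv2.MORPH_CLOSE,np.ones((3,3))))
    print(m.sum(),fit(P0,[(.116,.046,.012,.03),(.14,.026,.012,.015)],[(d,m)]))
```

```text
[ 0.5748 -0.2459  0.1794]
4288 20555
bracket (array([ 0.5981, -0.2384,  0.2932]), np.float64(16.799923748684787), np.float64(0.8598414179104478))
cork (array([ 0.6482, -0.2224,  0.2811]), np.float64(16.10321679392562), np.float64(0.026757479931890052))
y 252 308 92 185
k 227 337 0 201
6 (array([ 0.6249, -0.2253,  0.4681]), np.float64(26.818479005940386), np.float64(166.16666666666666))
759 (array([ 0.6461, -0.2255,  0.3024]), np.float64(17.327082012653225), np.float64(0.12911725955204217))
```

Run:
```python
from fitb import *
d=pickle.load(open("w15.pkl","rb"));H=hsv(d)
e=proj(d,box([.645,-.223,.29],.14,.046,.03,.03)[:4]);print(e.round(0).tolist())
u=int(e[:,0].mean())+12
print([(v,*H[v,u].tolist()) for v in range(60,260,12)])
for s,vv in((150,120),(135,140),(120,150)):
    y=((H[...,0]>=21)&(H[...,0]<=32)&(H[...,1]>s)&(H[...,2]>vv)).astype(np.uint8)
    y=lk(cv2.morphologyEx(roi(y,d,[.645,-.223,.03],120),cv2.MORPH_CLOSE,np.ones((3,3))))
    ys,xs=np.nonzero(y);print(y.sum(),xs.min(),xs.max(),ys.min(),ys.max(),fit([.645,-.223,.296],[(.116,.046,.03,.03),(.14,.026,.015,.015)],[(d,y)]))
```

```text
[[250.0, 11.0], [310.0, 12.0], [305.0, 190.0], [253.0, 190.0]]
[(60, 14, 130, 189), (72, 30, 109, 247), (84, 29, 116, 247), (96, 29, 121, 247), (108, 29, 126, 247), (120, 28, 131, 247), (132, 28, 136, 247), (144, 27, 140, 247), (156, 27, 146, 247), (168, 26, 150, 247), (180, 22, 164, 201), (192, 14, 130, 176), (204, 67, 51, 144), (216, 67, 51, 145), (228, 66, 50, 144), (240, 67, 51, 145), (252, 67, 51, 144)]
751 254 307 158 185 (array([ 0.5506, -0.2768,  0.8867]), np.float64(50.80419615595072), np.float64(7.933422103861518))
2841 253 308 119 185 (array([ 0.571 , -0.2534,  0.4858]), np.float64(27.831805582293782), np.float64(1.6684266103484688))
5071 252 309 58 185 (array([ 0.6066, -0.236 ,  0.2945]), np.float64(16.87633337355414), np.float64(0.6410964306842831))
```

Run:
```python
from fitb import *
d=pickle.load(open("w15.pkl","rb"));H=hsv(d)
y=((H[...,0]>=20)&(H[...,0]<=35)&(H[...,1]>60)&(H[...,2]>190)).astype(np.uint8)
y=lk(cv2.morphologyEx(y,cv2.MORPH_OPEN,np.ones((3,3))))
ys,xs=np.nonzero(y);print(y.sum(),xs.min(),xs.max(),ys.min(),ys.max(),fit([.645,-.223,.296],[(.116,.046,.03,.03),(.14,.026,.015,.015)],[(d,y)]))
```

```text
9146 251 311 16 185 (array([ 0.6453, -0.224 ,  0.2944]), np.float64(16.87035331647772), np.float64(0.008418980975289744))
```

Run:
```python
from plant import r
print(r.get_state()["contact_force"],r.get_state()["clock"]); print(r.finish_job())
```

```text
[0.39128361 0.27381442 0.18650465] 26.9
the job is handed in; nothing more can be done
None
```

I handed the job in at 26.9 s: the post is upright in the dish, the target centred in the tray, the ball in the cup, and the bracket on the cork board, about 3 mm off centre and within 1° of square by my last fit. The moves kept clear of the coil and the bumper cap, though I didn't re-check their positions at the end.

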